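# Hold the ticket clip open over the wide price ticket

### The job

Pick up the dark steel spring clip that stands on the cheese counter by its two thumb levers, squeeze it well open, and bring its jaws down astride the middle of the top edge of the wide price ticket, one jaw in front of the slate and one behind, so that a colleague can slip a label in. Finish while still holding the clip like that: open at least half-way, its jaw tips reaching 1 to 3 cm below the edge, not touching the ticket, so that only your grip carries it. Do not strike or shift the ticket, and leave the narrow ticket, the cheese and the jar alone.

Things in the scene. Friction and masses are not known exactly. Their poses are not given: they have to be found in the camera images.
- clip: Steel spring clip like a big clothes peg, 96 mm tall, 42 mm wide, about 90 g, standing upright on the counter on its closed jaws with the two thumb levers up. Origin on its pivot, half-way up, 50 mm above the jaw tips. z up; y along the pivot pin; x is the direction in which the levers are squeezed together and the jaws part. Front and back are alike.
- clip_grip (a point): Where to grip the clip: midway between the two rounded thumb rolls (12 mm thick rods along the clip's y, 40 mm long, centres at clip x = +-22 mm), 40 mm above the pivot, 90 mm above the jaw tips. Across the rolls the clip measures 56 mm along x at rest, about 41 mm half squeezed and 27 mm fully squeezed; the rolls rise 5 mm against the pivot over the whole squeeze. Each roll pushes back with about 5 N at first and 11 N fully squeezed.
- lever_a (a joint): Turn of the lever on the clip's +x side in rad: 0 jaws shut, 0.34 fully open (a stop), the spring shuts it. The two levers are geared and turn equally. Jaw gap at the tips is about 2 mm + 100 mm per rad (both levers together), 35 mm when fully open; the tips rise 3 mm towards the pivot.
- jaw_a (a point): Lower inner edge, at mid width, of the jaw on the clip's +x side (jaw lips 40 mm wide, 12 mm tall, 13 mm thick; 1 mm from the clip's mid-plane when shut).
- jaw_b (a point): The same point of the jaw on the clip's -x side.
- wide_ticket: Wide price ticket: a blank dark slate plate 120 mm wide and 4 mm thick, upright in a wooden foot 60 x 140 x 22 mm; loose, about 0.6 kg. Origin at the centre of the foot's underside; x is normal to the plate, y runs along its top edge, z up. Its top edge is 94 mm above the counter.
- wide_ticket_top (a point): Middle of the wide ticket's top edge, axes as the ticket's.
- narrow_ticket: Narrow price ticket, not to be touched: the same but the plate is 60 mm wide and the foot 60 x 80 mm. The two tickets may stand in either place.
- cheese: Bystander: small round cheese 110 mm across and 42 mm high; origin under its centre.
- pot: Bystander: jar 64 mm across and 75 mm high; origin under its centre.

How it is judged:
By the outcome, as a careful person would: the job done as asked, in the order asked, and still so for the second after the job is handed in, while the arm keeps its last pose, push and grip.
It also fails if it takes over 32 s, if anything falls off the work surface, if the arm or the gripper's body presses on something with over 40 N, if the wrist force passes 120 N, or if a joint passes its speed limit or range.

### The arm

A 6-joint arm with a two-finger parallel gripper is mounted at the origin on the work surface. World frame = base frame: x ahead of the robot, y to its left, z up, the work surface at z = 0. Lengths are in mm, angles in degrees, forces in N, time in s.
With the tool pointing down it reaches from about 300 to 850 mm from the base axis. Payload 4.2 kg.
Tool frame: the origin (TCP) lies at the very end of the fingers, on their centre line; the grasp point (between the pads) lies 19 mm behind it; z points along the fingers, y is the line along which they close (so a half turn about z gives the same grasp; the last joint's range is limited). The gripper opens to 91 mm and grips with 3 to 60 N. Pads are 32 mm wide; open, the fingers measure 118 mm over their backs; the gripper's body (76 mm by 178 mm) begins 60 mm behind the grasp point.
Start: joints at [75.573, 18.312, 89.639, -0, 72.044, -1.146], TCP at [132.096, 559.637, 213.976] pointing down, gripper open.
Joint ranges: [-177.97, 177.97], [-48.28, 115.42], [12.27, 149.76], [-77.06, 257.06], [2.81, 150.46], [-146.56, 146.56]. Speed limits (degrees/s): [147.25, 147.25, 180, 180, 180, 180].

### API

Orientations are given as [roll, pitch, yaw] about the fixed x, y, z axes, in that order (R = Rz(yaw) Ry(pitch) Rx(roll)).
In Python, from workcell import env, eyes gives the robot as it stands.
- The arm moves only by the tool send_rows, never from a script. Its argument "targets" is text: rows parted by semicolons, each of 7 numbers parted by spaces: the shift along the tool's x, y, z in m, then the turn, a rotation vector about the tool's x, y, z in degrees, then the opening in per cent of the stroke, from 0 (shut) to 100 (fully open). A call has 1 to 12 rows; each row is the pose to reach, as a shift and turn from the pose commanded when the call began, along the tool's axes at that moment; what a row does not reach only later rows make up. A row lasts 1/12 s, in which the tool goes at most 41.7 mm and 7.16 degrees, less where a joint would pass 70% of its speed; a pose out of reach is approached as far as the arm can. A call with a gripper value outside its range is refused whole. The fingers move at their own pace and stop on an object; "grip_force" is the grip in N (left out, the last holds). Time passes only in rows, so rows that repeat a pose let the fingers close. It gives the time, the measured TCP pose, the force, the opening and the grip force at its end, in the units of the state.
- env.state(): the state, without advancing time (a new reading comes with each control period).
- eyes.grab_frame(name): name is "scene" or "top" or "wrist"; returns a dict with "image" (480x640x3 uint8, blue, green, red), "fovy" (degrees; the focal length in pixels is half the picture's height over the tangent of half this angle, whatever the lens; pixels are square), "cx", "cy" (the principal point, pixels), "eye" and "attitude" of the camera in the world. Camera axes: x right, y up, looking along -z (the intrinsics and any distortion apply to the point x, -y, -z); pixel columns grow to the right and rows downward; lengths in mm; the calibration is good to about 2 mm. A picture is of the moment at which its call begins. There is no depth.
- env.job_done(): hands the job in; it is judged then, once.
The state is a dict: "time_s": time; "qpos": joint angles; "qvel": joint speeds; "effort": joint torques, N m; "ee_pos": TCP position; "ee_rot": TCP orientation; "force": force on the tool from outside, world axes, zero at the start; "torque": the same for the moment, N m; "gripper_width": finger opening in mm; "gripper_force": force on a finger pad.
Only numpy, scipy, OpenCV 4.12 (cv2) and the standard library are available. Lean on these libraries where they do the work, as an engineer would, in place of code of your own. Each camera call takes 0.05 s, during which the arm holds its last target. There are 200 camera calls.

## Working session

There is one attempt and no reset: what is moved stays moved. The work goes in short steps, Python scripts to look and compute and a tool call to move; the robot and the scene stay as the last step left them, time stands still between calls to the robot, and variables do not carry over. Pictures are saved under pics/ and viewed, at most 10 in all, crops included, and the job is handed in when it is done.

Besides the shell and the picture viewer there is one more tool, called after "Call:" as a command line: name --argument value ..., lists and objects as JSON in quotes. send_rows: Moves the arm, as the interface text tells. Its arguments: {"type":"object","properties":{"targets":{"type":"string"},"grip_force":{"type":"number"}},"required":["targets"]}

```bash
ls; mkdir -p pics; cat > h.py <<'E'
import numpy as np, cv2
from scipy.spatial.transform import Rotation as R
from workcell import env, eyes
def grab(n,fn):
    f=eyes.grab_frame(n); cv2.imwrite(fn,f["image"]); return f
E
python3 - <<'E'
from h import *
for n in("scene","top","wrist"):
    f=grab(n,f"pics/{n}0.png"); print({k:v for k,v in f.items() if k!="image"})
print(env.state())
a=[cv2.imread(f"pics/{n}0.png") for n in("scene","top")]
E
```

```text
pics
{'fovy': 54.26399676414699, 'cx': 318.90205656029264, 'cy': 240.5495057594112, 'eye': array([1036.84752072,  389.8032062 ,  575.70969202]), 'attitude': array([ 51.47898106,   0.37448977, 128.37042324])}
{'fovy': 52.954785182011776, 'cx': 320.96125982540667, 'cy': 239.26779097497058, 'eye': array([ 373.32052664,   10.11437475, 1070.6986446 ]), 'attitude': array([ 11.04852832,  -1.09743572, -89.8684495 ])}
{'fovy': 68.9387598840158, 'cx': 317.4041292395204, 'cy': 244.40186065908114, 'eye': array([ 67.24388267, 575.20661103, 383.52703096]), 'attitude': array([-1.38014385e+01,  3.65514036e-02,  7.67775466e+01])}
{'time_s': 0.15, 'qpos': array([ 7.55718689e+01,  1.83410195e+01,  8.96896542e+01, -2.54418863e-04,
        7.20441915e+01, -1.14842912e+00]), 'qvel': array([ 0.03244954, -0.07968635, -0.1455081 , -0.03819859, -0.00841687,
       -0.01873944]), 'effort': array([ 1.57292307e-03, -4.12774658e+01, -2.32152468e+01,  7.29497708e-02,
        4.34401666e-02, -1.00841389e-04]), 'ee_pos': array([132.011052  , 559.2514975 , 213.34026971]), 'ee_rot': array([-1.79925145e+02, -1.25861034e-03,  1.66720376e+02]), 'force': array([-0.52258579, -0.33324808,  0.10322731]), 'torque': array([-0.01173192,  0.01326476,  0.01345014]), 'gripper_force': 0.0, 'gripper_width': 91.38365663116693}
```

View pics/scene0.png

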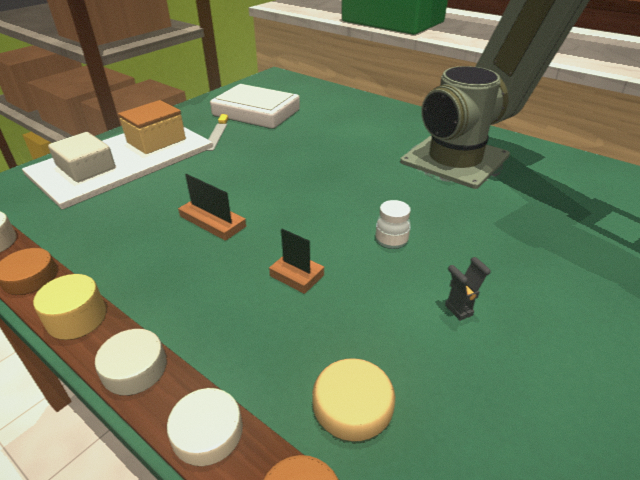

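View pics/top0.png

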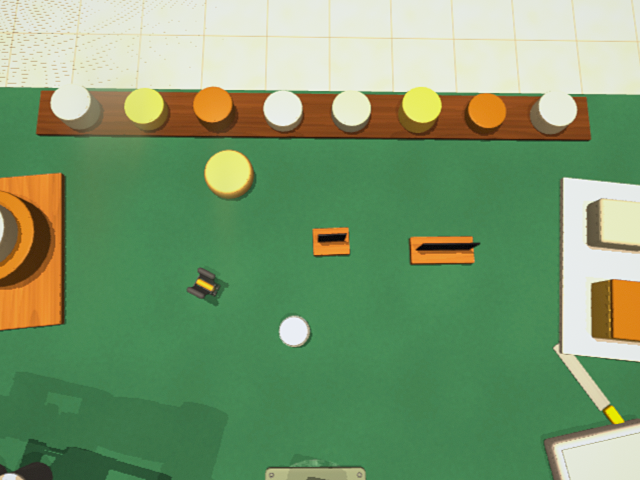

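Scene view: the clip is at (463,290), the wide ticket at (210,203), the narrow ticket at (297,262), the jar at (394,224) and the cheese at (354,398). Top view: the clip is at (205,286), the wide ticket at (443,248) and the narrow ticket at (331,241). I'll enlarge the clip and the wide ticket.

```bash
python3 - <<'E'
from h import *
s=cv2.imread("pics/scene0.png");t=cv2.imread("pics/top0.png")
def c(im,x,y): return cv2.resize(im[y:y+60,x:x+80],None,fx=5,fy=5,interpolation=cv2.INTER_CUBIC)
m=np.vstack([np.hstack([c(s,430,258),c(s,172,172)]),np.hstack([c(t,165,255),c(t,403,220)])])
m=cv2.convertScaleAbs(m,alpha=1.6,beta=10)
cv2.imwrite("pics/m1.png",m)
E
```

```text
(no output)
```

View pics/m1.png

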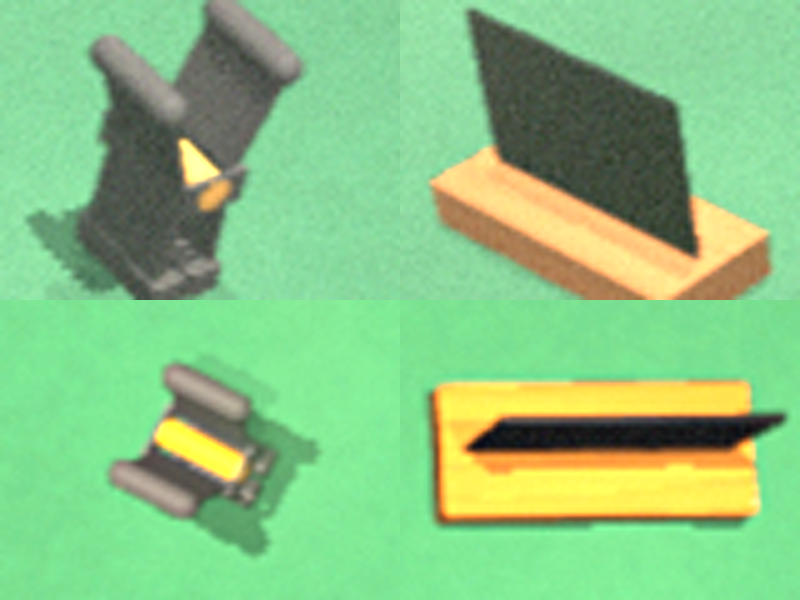

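Enlarged crop: in the scene view the roll mid-points are about (457.6,273.6) and (480.6,265.2), and the ticket's top-edge ends are (186,174) and (227.6,192.6). In the top view the rolls are at (206.4,273.2) and (195.8,293), and the edge ends are at (480,243.6) and (423.6,244).

```bash
cat >> h.py <<'E'
CAM={"scene":(54.26399676414699,318.902,240.5495,[1036.84752072,389.8032062,575.70969202],[51.47898106,0.37448977,128.37042324]),
"top":(52.954785182011776,320.961,239.268,[373.32052664,10.11437475,1070.6986446],[11.04852832,-1.09743572,-89.8684495])}
def cam(f): return (f["fovy"],f["cx"],f["cy"],f["eye"],f["attitude"])
def ray(c,p):
    fo=240/np.tan(np.radians(c[0]/2)); M=R.from_euler("xyz",c[4],degrees=True)
    d=M.apply([(p[0]-c[1])/fo,-(p[1]-c[2])/fo,-1]); return np.array(c[3]),d/np.linalg.norm(d)
def proj(c,P):
    fo=240/np.tan(np.radians(c[0]/2)); q=R.from_euler("xyz",c[4],degrees=True).inv().apply(np.array(P)-c[3])
    return np.array([c[1]+fo*q[0]/-q[2],c[2]-fo*q[1]/-q[2]])
def tri(c1,p1,c2,p2):
    a,u=ray(c1,p1);b,v=ray(c2,p2)
    s=np.linalg.lstsq(np.c_[u,-v],b-a,rcond=None)[0]
    A,B=a+s[0]*u,b+s[1]*v; return (A+B)/2,np.linalg.norm(A-B)
def atz(c,p,z):
    a,u=ray(c,p); return a+u*(z-a[2])/u[2]
E
python3 - <<'E'
from h import *
S,T=CAM["scene"],CAM["top"]
np.set_printoptions(precision=1,suppress=True)
P={}
for n,a,b in [("rollA",(457.6,273.6),(206.4,273.2)),("rollB",(480.6,265.2),(195.8,293)),("tR",(186,174),(480,243.6)),("tL",(227.6,192.6),(423.6,244))]:
    p,e=tri(S,a,T,b);P[n]=p;print(n,p,e)
d=P["rollA"]-P["rollB"];print("clip",(P["rollA"]+P["rollB"])/2,np.linalg.norm(d),np.degrees(np.arctan2(d[1],d[0])))
d=P["tL"]-P["tR"];print("tick",(P["tL"]+P["tR"])/2,np.linalg.norm(d),np.degrees(np.arctan2(d[1],d[0])))
# foot corners top at z=22
for q in [(441,385),(750,383),(757,516),(437,518)]: print(atz(T,(403+(q[0]-400)/5,220+(q[1]-300)/5),22))
for n,p,z in[("jar",(294,332),75),("cheese",(229,174),42),("nar",(331,238),94)]: print(n,atz(T,p,z))
# roll dir at z 90
for q in [((172,372),(243,410)),((118,472),(190,508))]:
    a,b=[atz(T,(165+x/5,255+(y-300)/5),90) for x,y in q]; d=b-a; print(np.linalg.norm(d),np.degrees(np.arctan2(d[1],d[0])))
E
```

```text
rollA [493.1 225.3  89.2] 0.3367373842053917
rollB [452.8 244.9  88.8] 0.44728959039051314
tR [ 557.2 -339.    90.9] 1.0290762204489763
tL [ 554.8 -220.    92. ] 2.9234527654870326
clip [472.9 235.1  89. ] 44.80556278799894 -25.890378113600054
tick [ 556.  -279.5   91.5] 119.01008223518907 91.1410142272591
[ 584.5 -210.6   22. ]
[ 586.3 -349.2   22. ]
[ 526.3 -348.8   22. ]
[ 524.7 -206.8   22. ]
jar [375.9  45.7  75. ]
cheese [721.1 196.   42. ]
nar [566.9 -28.9  94. ]
33.31812254331134 -117.56837704710675
33.00137580319673 -115.8468370605696
```

The measurements agree with the text: roll height is 89 mm, roll spacing 44.8 mm, edge height about 92 mm and edge length 119 mm. The clip is at (473,235) with its x axis at −26.3°. The ticket top is at (556,−279.5) with its normal at about 0.8°. I'll move above the clip.

Call:
send_rows --targets "-0.034 -0.020 0.003 0 0 7 100; -0.068 -0.040 0.006 0 0 14 100; -0.102 -0.059 0.009 0 0 21 100; -0.136 -0.079 0.012 0 0 28 100; -0.170 -0.099 0.015 0 0 35 100; -0.204 -0.119 0.018 0 0 42 100; -0.238 -0.139 0.021 0 0 49 100; -0.272 -0.158 0.024 0 0 56 100; -0.306 -0.178 0.027 0 0 63 100; -0.340 -0.198 0.030 0 0 70 100; -0.374 -0.218 0.033 0 0 77 100; -0.406 -0.237 0.034 0 0 84 100"

```text
time_s: 1.15
ee_pos: [473.7, 233.8, 179.4]
ee_rot: [-180.0, 0.0, 82.3]
force: [-0.1, 0.6, -0.2]
gripper_width: 91.0
gripper_force: 0.0
```

Call:
send_rows --targets "0 0 0 0 0 7 100; 0 0 0 0 0 14 100; 0 0 0 0 0 19 100; 0 0 0 0 0 19 100; 0 0 0 0 0 19 100"

```text
time_s: 1.57
ee_pos: [472.7, 235.6, 179.7]
ee_rot: [-180.0, 0.0, 63.8]
force: [-0.5, 0.7, 0.5]
gripper_width: 91.4
gripper_force: 0.0
```

```bash
python3 - <<'E'
from h import *
f=grab("wrist","pics/w1.png"); print(cam(f)); s=env.state(); print(s["ee_pos"],s["ee_rot"],s["time_s"],s["qpos"])
c=cam(f)
for P in [(493.1,225.3,89),(452.8,244.9,89),s["ee_pos"]]: print(proj(c,P))
E
```

```text
(68.9387598840158, 317.4041292395204, 244.40186065908114, array([502.3621812 , 295.96060814, 350.0100336 ]), array([-13.76235511,   0.02645099, -26.09496   ]))
[472.62651722 235.71852389 179.81112655] [-1.79987680e+02  1.15812775e-02  6.38546005e+01] 1.6167 [2.52581435e+01 1.55494666e+01 9.88122020e+01 2.63903589e-03
 6.56550687e+01 5.14024560e+01]
[347.0809151  248.94433442]
[288.96868049 249.09361873]
[317.1574341 292.1532904]
```

View pics/w1.png

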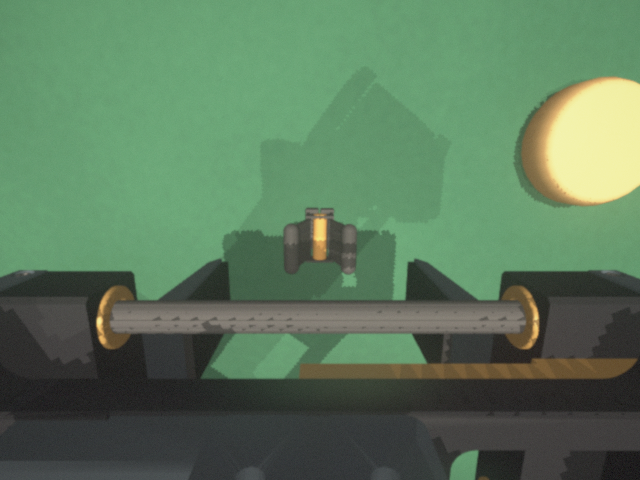

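The wrist view shows the rolls upright at (291,248) and (349,248), against a prediction of (289,249) and (347,249). The yaw is right and the side offset is about 1.5 mm. I'll descend 109 mm with that correction.

Call:
send_rows --targets "0 0.0015 0.015 0 0 0 100; 0 0.0015 0.035 0 0 0 100; 0 0.0015 0.055 0 0 0 100; 0 0.0015 0.075 0 0 0 100; 0 0.0015 0.09 0 0 0 100; 0 0.0015 0.1 0 0 0 100; 0 0.0015 0.106 0 0 0 100; 0 0.0015 0.109 0 0 0 100; 0 0.0015 0.109 0 0 0 100; 0 0.0015 0.109 0 0 0 100"

```text
time_s: 2.45
ee_pos: [474.6, 235.4, 71.6]
ee_rot: [180.0, -0.1, 63.7]
force: [-0.2, -0.0, -0.0]
gripper_width: 91.8
gripper_force: 0.0
```

Call:
send_rows --targets "0 0 0 0 0 0 60; 0 0 0 0 0 0 55; 0 0 0 0 0 0 50; 0 0 0 0 0 0 45; 0 0 0 0 0 0 40; 0 0 0 0 0 0 35; 0 0 0 0 0 0 30; 0 0 0 0 0 0 25; 0 0 0 0 0 0 20; 0 0 0 0 0 0 15; 0 0 0 0 0 0 10; 0 0 0 0 0 0 10" --grip_force 25

```text
time_s: 3.45
ee_pos: [477.1, 235.8, 74.1]
ee_rot: [179.7, -0.3, 63.7]
force: [-0.1, -1.3, 15.0]
gripper_width: 25.3
gripper_force: 25.0
```

Call:
send_rows --targets "0 0 0 0 0 0 0; 0 0 0 0 0 0 0; 0 0 0 0 0 0 0; 0 0 0 0 0 0 0; 0 0 0 0 0 0 0; 0 0 0 0 0 0 0"

```text
time_s: 3.95
ee_pos: [477.1, 235.8, 74.1]
ee_rot: [179.7, -0.3, 63.7]
force: [0.5, -1.2, 14.9]
gripper_width: 25.6
gripper_force: 25.0
```

Fully squeezed: the width is about 26 mm, and the clip presses on the counter with 15 N. I'll lift.

Call:
send_rows --targets "0 0 -0.003 0 0 0 0; 0 0 -0.008 0 0 0 0; 0 0 -0.02 0 0 0 0; 0 0 -0.035 0 0 0 0; 0 0 -0.055 0 0 0 0; 0 0 -0.075 0 0 0 0; 0 0 -0.095 0 0 0 0; 0 0 -0.115 0 0 0 0; 0 0 -0.13 0 0 0 0; 0 0 -0.142 0 0 0 0; 0 0 -0.150 0 0 0 0; 0 0 -0.150 0 0 0 0"

```text
time_s: 4.95
ee_pos: [474.7, 235.4, 222.3]
ee_rot: [179.9, -0.1, 63.7]
force: [0.3, 0.2, -0.5]
gripper_width: 25.7
gripper_force: 25.0
```

```bash
python3 - <<'E'
from h import *
c=[]
s=env.state(); print(s["ee_pos"],s["ee_rot"],s["gripper_width"],s["time_s"],s["force"])
P=s["ee_pos"]+[0,0,-20]
for n in("scene","top"):
    f=grab(n,f"pics/{n}2.png"); u=proj(CAM[n],P).astype(int); print(n,u)
    x,y=u-[50,60]; print(x,y)
    c.append(cv2.resize(f["image"][y:y+120,x:x+80],(400,600),interpolation=cv2.INTER_CUBIC))
cv2.imwrite("pics/m2.png",cv2.convertScaleAbs(np.hstack(c),alpha=1.6,beta=10))
E
```

```text
[474.7131268  235.38033052 222.33676018] [ 1.79910783e+02 -1.23969994e-01  6.37229494e+01] 25.688008746504668 4.95 [ 0.31906861  0.19263402 -0.49191705]
scene [484 209]
434 149
top [186 275]
136 215
```

View pics/m2.png

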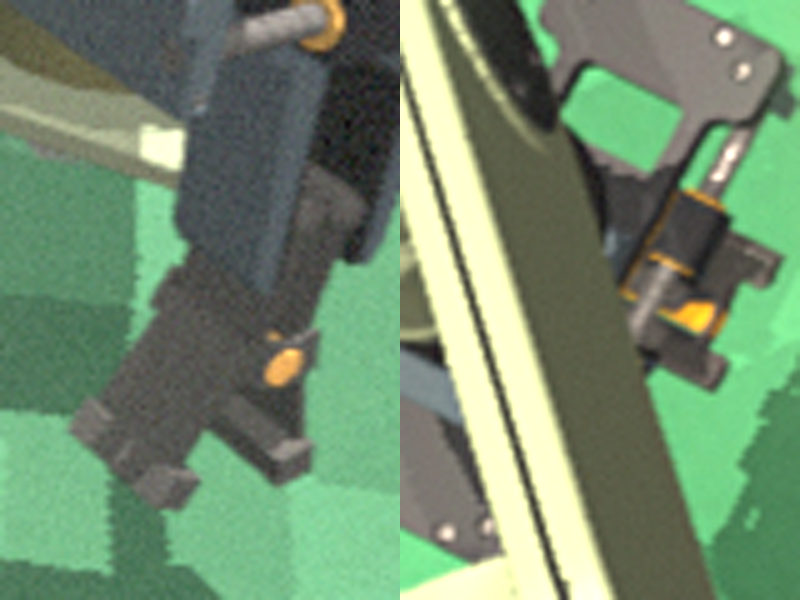

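The clip hangs level in the fingers with its jaws well open. Its lower corners are at about (165,508) and (285,482) in the left crop, i.e. scene pixels (467,250.6) and (491,245.4). I'll check the tip height and tilt with a projection.

```bash
python3 - <<'E'
from h import *
np.set_printoptions(precision=1,suppress=True)
S,T=CAM["scene"],CAM["top"]
x=np.array([np.cos(np.radians(-26.3)),np.sin(np.radians(-26.3)),0]);y=np.array([-x[1],x[0],0])
for z in (142,148,154):
  P=np.array([474.7,235.4,z])
  for sx in(30,-30,17.5,-17.5):
    for sy in(21,-21):
      u=proj(S,P+sx*x+sy*y); print(z,sx,sy,(u-[434,149])*5, (proj(T,P+sx*x+sy*y)-[136,215])*5+[400,0])
for z in (190,195,200):
  P=np.array([474.7,235.4,z]); print("pin",z,[(proj(S,P+s*y)-[434,149])*5 for s in(21,-21)])
E
```

```text
142 30 21 [174.1 541.9] [684.1 228.6]
142 30 -21 [ 81.3 458.9] [779.5 276.8]
142 -30 21 [338.  483.8] [606.9 367.3]
142 -30 -21 [240.9 405.5] [703.1 416.5]
142 17.5 21 [209.  529.6] [668.1 257.2]
142 17.5 -21 [115.3 447.5] [763.7 305.6]
142 -17.5 21 [304.6 495.6] [623.1 338.1]
142 -17.5 -21 [208.4 416.3] [719.2 387.1]
148 30 21 [178.2 525.8] [680.3 226.3]
148 30 -21 [ 84.7 442.9] [776.3 274.8]
148 -30 21 [342.9 467.8] [602.6 365.8]
148 -30 -21 [245.1 389.7] [699.4 415.3]
148 17.5 21 [213.3 513.4] [664.3 255.1]
148 17.5 -21 [118.9 431.6] [760.4 303.8]
148 -17.5 21 [309.4 479.6] [618.9 336.5]
148 -17.5 -21 [212.4 400.6] [715.6 385.8]
154 30 21 [182.3 509.4] [676.5 223.9]
154 30 -21 [ 88.2 426.8] [773.1 272.7]
154 -30 21 [347.8 451.6] [598.2 364.4]
154 -30 -21 [249.3 373.8] [695.7 414.2]
154 17.5 21 [217.6 497.1] [660.3 252.9]
154 17.5 -21 [122.5 415.5] [757.1 301.9]
154 -17.5 21 [314.1 463.4] [614.7 334.8]
154 -17.5 -21 [216.5 384.6] [711.9 384.4]
pin 190 [array([294.7, 378.5]), array([193.9, 300.2])]
pin 195 [array([298.9, 363.8]), array([197.3, 285.8])]
pin 200 [array([303., 349.]), array([200.8, 271.2])]
```

The clip is secure but seems tilted a few degrees, with the jaws shifted towards +x. I'll carry it high to above the ticket and measure there.

Call:
send_rows --targets "-0.004 0.003 0 0 0 0 0; -0.013 0.009 0 0 0 0 0; -0.026 0.018 0 0 0 0 0; -0.043 0.03 0 0 0 0 0; -0.062 0.043 0 0 0 0 0; -0.081 0.056 0 0 0 0 0; -0.103 0.071 0 0 0 0 0; -0.124 0.086 0 0 0 0 0; -0.148 0.102 0 0 0 0 0; -0.169 0.117 0 0 0 0 0; -0.193 0.133 0 0 0 0 0; -0.214 0.148 0 0 0 0 0"

```text
time_s: 6.05
ee_pos: [511.3, -24.9, 220.2]
ee_rot: [-179.9, 0.1, 63.7]
force: [-0.4, 0.8, -0.9]
gripper_width: 25.5
gripper_force: 25.0
```

Call:
send_rows --targets "-0.021 0.015 0 0 0 0 0; -0.045 0.031 0 0 0 -2 0; -0.066 0.046 0 0 0 -5 0; -0.09 0.062 0 0 0 -8 0; -0.111 0.077 0 0 0 -11 0; -0.133 0.092 0 0 0 -14 0; -0.152 0.105 0 0 0 -17 0; -0.171 0.118 0 0 0 -20 0; -0.188 0.13 0 0 0 -23 0; -0.201 0.139 0 0 0 -25 0; -0.21 0.145 0 0 0 -26.5 0; -0.214 0.148 0 0 0 -27.1 0"

```text
time_s: 7.05
ee_pos: [549.0, -282.1, 219.7]
ee_rot: [-179.9, -0.0, 90.7]
force: [0.3, -0.6, -1.2]
gripper_width: 25.6
gripper_force: 25.0
```

Call:
send_rows --targets "0 0 0 0 0 0 0; 0 0 0 0 0 0 0; 0 0 0 0 0 0 0; 0 0 0 0 0 0 0"

```text
time_s: 7.38
ee_pos: [549.9, -279.0, 221.0]
ee_rot: [-180.0, -0.0, 90.9]
force: [-0.9, -0.4, -0.1]
gripper_width: 25.7
gripper_force: 25.0
```

```bash
python3 - <<'E'
from h import *
s=env.state(); print(s["ee_pos"],s["ee_rot"],s["gripper_width"],s["time_s"],s["force"])
P=s["ee_pos"]+[0,0,-40]
f=grab("wrist","pics/w3.png"); print(cam(f)); u=proj(cam(f),P+[0,0,-30]); print(u,proj(cam(f),[556,-279.5,94]))
w=f["image"][160:360,220:420]
f=grab("scene","pics/s3.png"); u=proj(CAM["scene"],P).astype(int); x,y=u-[50,75]; print(x,y)
w=cv2.resize(w,(500,500),interpolation=cv2.INTER_CUBIC); w=cv2.copyMakeBorder(w,0,100,0,0,cv2.BORDER_CONSTANT)
c=cv2.resize(f["image"][y:y+120,x+10:x+70],(300,600),interpolation=cv2.INTER_CUBIC)
cv2.imwrite("pics/m3.png",cv2.convertScaleAbs(np.hstack([w,c]),alpha=1.8,beta=15))
E
```

```text
[ 549.85283004 -279.01678777  220.96779732] [-1.79990380e+02 -2.31117556e-02  9.08505376e+01] 25.696576074222932 7.3833 [-0.93796628 -0.4468376  -0.12827685]
(68.9387598840158, 317.4041292395204, 244.40186065908114, array([ 549.09106691, -211.91267628,  391.28830191]), array([-1.37231912e+01, -9.15549902e-03,  9.08674178e-01]))
[316.92620176 255.86996584] [324.04240479 238.93154246]
150 65
```

View pics/m3.png

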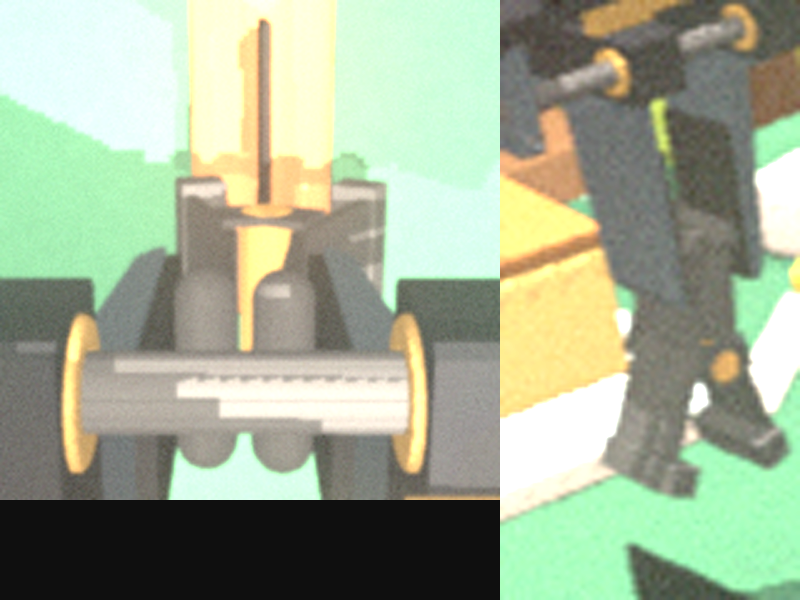

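The wrist view shows the jaws centred at crop column 280, the tool axis at 242 and the ticket edge upright at 263. The jaws therefore lie about 11 mm to +x of the tool axis, which is a clip tilt of about 6°. I'll turn the tool 6° to set the clip upright, shift to centre it over the edge, and look again.

Call:
send_rows --targets "0 0.001 0 2 0 0 0; 0 0.002 0 4 0 0 0; 0 0.003 0 5 0 0 0; 0 0.0036 0 6 0 0 0; 0 0.0036 0 6 0 0 0; 0 0.0036 0 6 0 0 0"

```text
time_s: 7.98
ee_pos: [553.7, -279.5, 220.7]
ee_rot: [-174.0, -0.0, 90.8]
force: [0.6, -0.7, -0.4]
gripper_width: 25.2
gripper_force: 25.0
```

```bash
python3 - <<'E'
from h import *
s=env.state(); print(s["ee_pos"],s["ee_rot"],s["gripper_width"],s["time_s"],s["force"])
c=[]
f=grab("wrist","pics/w4.png"); print(cam(f)); 
w=f["image"][160:360,240:400]
f=grab("scene","pics/s4.png"); t=grab("top","pics/t4.png")
w=cv2.resize(w,(400,500),interpolation=cv2.INTER_CUBIC); w=cv2.copyMakeBorder(w,0,100,0,0,cv2.BORDER_CONSTANT)
c=cv2.resize(f["image"][110:210,170:237],(400,600),interpolation=cv2.INTER_CUBIC)
cv2.imwrite("pics/m4.png",cv2.convertScaleAbs(np.hstack([w,c]),alpha=1.8,beta=15))
E
```

```text
[ 553.72360105 -279.51529591  220.704256  ] [-1.73994386e+02 -1.53011912e-02  9.08418024e+01] 25.184125693127875 7.9833 [ 0.64625625 -0.67665472 -0.39628835]
(68.9387598840158, 317.4041292395204, 244.40186065908114, array([ 570.80764641, -212.10920993,  390.06966278]), array([-13.72890619,   5.98798949,   0.90978029]))
```

View pics/m4.png

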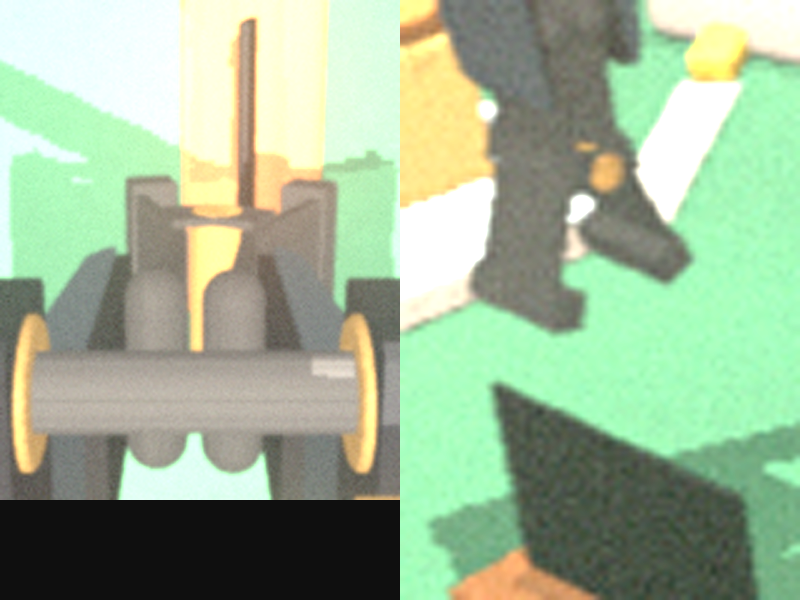

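In the wrist crop the jaws' outer edges are at columns 127 and 335 and the ticket's top edge is near 245. In the scene crop the front jaw's lower corners are at (475,288) and (580,328), and the pin's near end is at (607,172). I'll work out the offsets.

```bash
python3 - <<'E'
from h import *
np.set_printoptions(precision=1,suppress=True)
W=(68.9387598840158,317.404,244.402,[570.80764641,-212.10920993,390.06966278],[-13.72890619,5.98798949,0.90978029]);S=CAM["scene"]
w=lambda x,y:(240+x/2.5,160+y/2.5); sc=lambda x,y:(170+(x-400)*67/400,110+y/6)
for z in(150,160):
  print("jaw",z,[atz(W,w(a,190),z) for a in(127,180,283,335)])
print("edge",[atz(W,w(245,r),94) for r in(22,100,190)])
print("roll",[atz(W,w(a,372),241) for a in(157,234)],"roll ends",[atz(W,w(200,r),241) for r in(270,467)])
# expected scene px (crop coords) for jaw corners/pin
inv=lambda u:((u-[170,110])*[400/67,6]+[400,0])
for z in(146,150,154):
  print(z,"out+",[inv(proj(S,[556.6+30,-279.5+s,z])) for s in(-20,20)],"out-",[inv(proj(S,[556.6+a,-279.5+20,z])) for a in(-30,-17)])
for z in(191,195,199): print("pin",z,inv(proj(S,[556.6,-279.5+21,z])))
E
```

```text
jaw 150 [array([ 527.4, -266.1,  150. ]), array([ 542.6, -265.5,  150. ]), array([ 571.6, -264.4,  150. ]), array([ 586. , -263.8,  150. ])]
jaw 160 [array([ 529.2, -263.9,  160. ]), array([ 543.8, -263.3,  160. ]), array([ 571.6, -262.2,  160. ]), array([ 585.3, -261.7,  160. ])]
edge [array([ 557. , -220.2,   94. ]), array([ 557.8, -246. ,   94. ]), array([ 558.7, -277.1,   94. ])]
roll [array([ 549.4, -280. ,  241. ]), array([ 563.7, -279.1,  241. ])] roll ends [array([ 557.1, -259.8,  241. ]), array([ 557.8, -299. ,  241. ])]
146 out+ [array([468.5, 307.9]), array([551.8, 347.1])] out- [array([698. , 272.5]), array([667.3, 288.1])]
150 out+ [array([466. , 296.5]), array([549.5, 335.6])] out- [array([696.3, 261.3]), array([665.5, 276.8])]
154 out+ [array([463.6, 285.1]), array([547.3, 324. ])] out- [array([694.6, 249.9]), array([663.7, 265.5])]
pin 191 [605.8 178. ]
pin 195 [603.7 165.8]
pin 199 [601.6 153.6]
```

The jaws are centred at x=557 and the edge at 557. The clip's y is −279.4 against the ticket's −279.5, and the tips are at z≈147 mm. I'll lower straight down by 74 mm.

Call:
send_rows --targets "0 0.0004 0.004 0 0 0 0; 0 0.0012 0.011 0 0 0 0; 0 0.0019 0.018 0 0 0 0; 0 0.0026 0.025 0 0 0 0; 0 0.0034 0.032 0 0 0 0; 0 0.0041 0.039 0 0 0 0; 0 0.0048 0.046 0 0 0 0; 0 0.0056 0.053 0 0 0 0; 0 0.0063 0.06 0 0 0 0; 0 0.007 0.067 0 0 0 0; 0 0.0075 0.071 0 0 0 0; 0 0.0077 0.0736 0 0 0 0"

```text
time_s: 9.13
ee_pos: [553.4, -279.6, 146.1]
ee_rot: [-174.0, -0.0, 90.8]
force: [-0.8, 0.6, -1.5]
gripper_width: 25.4
gripper_force: 25.0
```

Call:
send_rows --targets "0 0 0 0 0 0 0; 0 0 0 0 0 0 0; 0 0 0 0 0 0 0; 0 0 0 0 0 0 0"

```text
time_s: 9.47
ee_pos: [553.9, -279.8, 147.4]
ee_rot: [-174.1, 0.0, 90.8]
force: [-0.9, -0.8, -0.7]
gripper_width: 25.2
gripper_force: 25.0
```

```bash
python3 - <<'E'
from h import *
s=env.state(); print(s["ee_pos"],s["ee_rot"],s["gripper_width"],s["time_s"],s["force"])
f=grab("wrist","pics/w5.png"); print(cam(f)); 
w=f["image"][160:360,240:400]
f=grab("scene","pics/s5.png")
w=cv2.resize(w,(400,500),interpolation=cv2.INTER_CUBIC); w=cv2.copyMakeBorder(w,0,100,0,0,cv2.BORDER_CONSTANT)
c=cv2.resize(f["image"][140:240,174:241],(400,600),interpolation=cv2.INTER_CUBIC)
cv2.imwrite("pics/m5.png",cv2.convertScaleAbs(np.hstack([w,c]),alpha=2.2,beta=20))
E
```

```text
[ 553.86541737 -279.84106263  147.38862949] [-1.74051373e+02  2.05288671e-02  9.08191585e+01] 25.22345938972047 9.4667 [-0.85798978 -0.82818712 -0.667986  ]
(68.9387598840158, 317.4041292395204, 244.40186065908114, array([ 570.78252794, -212.34550322,  316.75388091]), array([-13.76607826,   5.92922714,   0.88053208]))
```

View pics/m5.png

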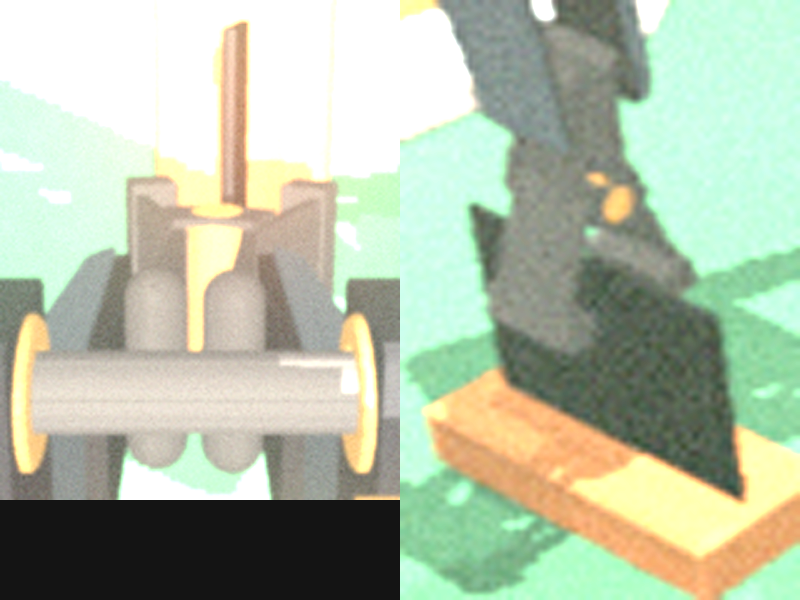

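The clip straddles the slate: the jaws are at columns 127–335 and the edge is at about 229, with clear gaps on both sides. The ticket's edge ends are unmoved, at scene (185.7,174) and (226.8,193), and the contact force is about zero. I'll hand in.

```bash
python3 -c "
from h import *
print(env.job_done())"
```

```text
the job is handed in; nothing more can be done
None
```

The job is handed in at about 9.5 s: by my last camera check the clip is held fully squeezed astride the middle of the wide ticket's top edge, tips about 2 cm below it, not touching and with the ticket unmoved; no verdict was returned.

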